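# Square the report into the copying corner

## Task

Push the blue hardback report along the desk into the corner of the black guides on the green copying mat, so that it lies flat and square with its edges snug against both bars. Slide it only: do not pick it up, lift it or tip it. Leave the mug, the flask and the ink box where they stand, and end with the hand clear of everything.

Things in the scene. Friction and masses are not known exactly. Their poses are not given: they have to be found in the camera images.
- report: Closed blue hardback report, white page edges, red band by the spine (its -y end), lying flat and loose: a rigid block 130 mm along its x, 180 along its y, 24 thick, 0.2 to 0.45 kg. Origin: centre of its underside; z up. When home its axes point the same way as the mat's; it starts within 0.32 rad of that, about 35 to 80 mm short of the back guide and 50 to 105 mm short of the side guide.
- report_corner (a point): The far left corner of the report (its own +x, +y corner: 65 mm along x and 90 mm along y from the report's origin), at half its thickness, 12 mm above its underside. When the report is home this corner lies at the mat's origin in plan.
- mat: Fixed green copying mat with an L of black guide bars (18 mm wide, 14 high), turned up to 0.2 rad. Origin: inner corner of the L, desk height; x away from the robot, y left, z up. Back guide: inner face x = 0, y -300 to 0 mm. Side guide: inner face y = 0, x -220 to 0. Bars lie outside these faces. Green sheet: x -260 to 0, y -360 to 0, flush with the desk, no step.
- mug: Bystander: steel mug with a dark lid and a small wooden knob, 72 mm diameter, 97 mm high, loop handle reaching 64 mm out along its own +y. Origin at the centre of its underside. Leave alone.
- inkbox: Bystander: white ink box with a red top, 52 x 52 x 62 mm high. Origin at the centre of its underside. Leave alone.
- flask: Bystander: black vacuum flask, 66 mm diameter, 187 mm high. Origin at the centre of its underside. Leave alone.
Things that resemble listed ones, but are neither listed nor needed, are in the scene too. Of the things that look like the report, take the one that is farthest to the robot's left at the start.

How it is judged:
By the outcome, as a careful person would: the job done as asked, in the order asked, and still so for the second after the job is handed in, with the robot touching nothing.
It also fails if it takes over 45 s, if anything falls off the work surface, if the arm or the gripper's body presses on something with over 40 N, if the wrist force passes 120 N, or if a joint passes its speed limit or range.

## Robot

A 6-joint arm with a two-finger parallel gripper is mounted at the origin on the work surface. World frame = base frame: x ahead of the robot, y to its left, z up, the work surface at z = 0. Lengths are in m, angles in degrees, forces in N, time in s.
With the tool pointing down it reaches from about 0.4 to 0.825 m from the base axis. Payload 7 kg.
Tool frame: the origin (TCP) lies on the centre line of the jaws, within the pads' length; the fingertips stand 19 mm ahead of it and the grasp point (between the pads) is the TCP; z points along the fingers, y is the line along which they close (so a half turn about z gives the same grasp; the last joint's range is limited). The gripper opens to 88 mm and grips with 3 to 60 N. Pads are 19 mm wide; open, the fingers measure 130 mm over their backs; the gripper's body (78 mm by 193 mm) begins 47 mm behind the grasp point.
Start: joints at [84.975, 20.546, 0.682, 0, -70.136, -16.507], TCP at [0.248, 0.628, 0.246] pointing down, gripper open.
Joint ranges: [-176.03, 176.03], [-82.01, 121.73], [-58.28, 71.71], [-173.87, 95.51], [-174.79, -0.11], [-173.66, 173.66]. Speed limits (degrees/s): [136.94, 136.94, 172.46, 180, 180, 180].

## Interface

Orientations are given as [roll, pitch, yaw] about the fixed x, y, z axes, in that order (R = Rz(yaw) Ry(pitch) Rx(roll)).
In Python, from plant import get_state, capture, close_job gives the robot as it stands.
- The arm moves only by the tool apply_moves, never from a script. Its argument "targets" is a list of rows, each a list of 7 numbers: the opening, from 0 (shut) to 1 (fully open), then the shift along the tool's x, y, z normalised to -1 to 1, where 1 is 1000 mm, then the turn, a rotation vector about the tool's x, y, z normalised to -1 to 1, where 1 is 90 degrees. In form: [[claw, tx, ty, tz, ax, ay, az], ...]. A call has 1 to 20 rows; each row shifts and turns the commanded pose from where the row before left it, along the tool's axes as they then stand; what a row does not reach is not made up. A row lasts 1/12 s, in which the tool goes at most 41.7 mm and 7.16 degrees, less where a joint would pass 70% of its speed; a pose out of reach is approached as far as the arm can. A call with a number of a shift or a turn outside -1 to 1 is refused whole. A call with a gripper value outside its range is refused whole. The fingers move at their own pace and stop on an object; "newtons" is the grip in N (left out, the last holds). Time passes only in rows, so rows that do not move let the fingers close. It gives the time, the measured TCP pose, the force, the opening and the grip force at its end, in the units of the state.
- get_state(): the state, without advancing time (a new reading comes with each control period).
- capture(name): name is "scene" or "top" or "wrist"; returns a dict with "frame" (480x640x3 uint8, red, green, blue), "range_z" (480x640 float32, m along the optical axis (not along the pixel's ray), 0 where there is no reading), "camera_matrix" (3x3 intrinsics, pixels), "k1" (the pictures are not rectified: a ray, as slopes to the right and down, at radius r is drawn at 1 + k1 r^2 times it, then the intrinsics apply), "T" (4x4, takes a point from camera to world coordinates). Camera axes: x right, y down, z forward; pixel columns grow to the right and rows downward; lengths in m; the calibration is good to about 2 mm. A picture is of the moment at which its call begins.
- close_job(): hands the job in; it is judged then, once.
The state is a dict: "time_s": time; "joints": joint angles; "qd": joint speeds; "joint_torque": joint torques, N m; "tcp_pos": TCP position; "eef_rot": TCP orientation; "contact_force": force on the tool from outside, world axes, zero at the start; "moment": the same for the moment, N m; "gripper_width": finger opening in m; "gripper_force": force on a finger pad.
Only numpy, scipy, OpenCV 4.12 (cv2) and the standard library are available. Lean on these libraries where they do the work, as an engineer would, in place of code of your own. Each camera call takes 0.05 s, during which the arm holds its last target. There are 200 camera calls.

## Working session

There is one attempt and no reset: what is moved stays moved. The work goes in short steps, Python scripts to look and compute and a tool call to move; the robot and the scene stay as the last step left them, time stands still between calls to the robot, and variables do not carry over. Pictures are saved under pics/ and viewed, at most 10 in all, crops included, and the job is handed in when it is done.

Besides the shell and the picture viewer there is one more tool, called after "Call:" by a JSON object that holds its "name" and its "arguments". apply_moves: Moves the arm, as the interface text tells. Scaled input: -1 to 1 covers 1000 mm each way for a shift and 90 degrees each way for a turn. Its arguments: {"type":"object","properties":{"targets":{"type":"array","items":{"type":"array","items":{"type":"number"}}},"newtons":{"type":"number"}},"required":["targets"]}

```bash
mkdir -p pics; cat > h.py <<'E'
import numpy as np, cv2
from plant import get_state, capture, close_job
def ray(c,uv):
    K=c["camera_matrix"];K=np.array(K);d=((np.array(uv,float)-[K[0,2],K[1,2]])/[K[0,0],K[1,1]])
    u=d.copy()
    for _ in range(20): u=d/(1+c["k1"]*(u@u))
    return u
def onz(c,uv,z):
    T=np.array(c["T"]);u=ray(c,uv);r=T[:3,:3]@[u[0],u[1],1];o=T[:3,3]
    return o+r*(z-o[2])/r[2]
def save(c,n,crop=None,s=1):
    f=c["frame"][:,:,::-1]
    if crop: x0,y0,x1,y1=crop; f=f[y0:y1,x0:x1]
    cv2.imwrite("pics/"+n,cv2.resize(f,None,fx=s,fy=s,interpolation=cv2.INTER_CUBIC))
E
python3 - <<'E'
from h import *
import pickle
for n in("top","scene"):
    c=capture(n);save(c,n+"1.png");pickle.dump(c,open(n+".pkl","wb"));print(n,c["T"],c["k1"])
s=get_state();print(s)
E
```

```text
top [[ 1.53934182e-02 -9.95921272e-01  8.89036731e-02  4.01202527e-01]
 [-9.99881260e-01 -1.52689864e-02  2.07957651e-03 -1.73642392e-01]
 [-7.13625507e-04 -8.89251284e-02 -9.96038058e-01  1.53736111e+00]
 [ 0.00000000e+00  0.00000000e+00  0.00000000e+00  1.00000000e+00]] -0.14593346571163618
scene [[ 0.42076771  0.7765608  -0.46894334  1.25313448]
 [ 0.90715097 -0.36338788  0.21219418 -0.5023001 ]
 [-0.00562664 -0.51468686 -0.85735977  1.35826428]
 [ 0.          0.          0.          1.        ]] -0.12013288276384342
{'time_s': 0.1, 'joints': array([ 8.49740050e+01,  2.05882658e+01,  6.38312684e-01, -1.88178422e-02,
       -7.01375315e+01, -1.65073180e+01]), 'qd': array([-0.01955373, -0.16803568,  0.10936223,  0.14190986, -0.03969807,
        0.05999342]), 'joint_torque': array([-4.31723483e-04, -5.84161699e+01,  2.93751490e+01,  7.01565027e+00,
        1.01857900e-02, -4.37059907e-05]), 'tcp_pos': array([0.24761345, 0.62748252, 0.24469702]), 'eef_rot': array([ 1.79911094e+02, -7.89839454e-03, -2.15397140e+01]), 'contact_force': array([0.09133428, 0.21821878, 0.12126922]), 'moment': array([ 0.02596117,  0.01423785, -0.01426443]), 'gripper_force': 0.0, 'gripper_width': 0.08796984988984834}
```

View pics/top1.png

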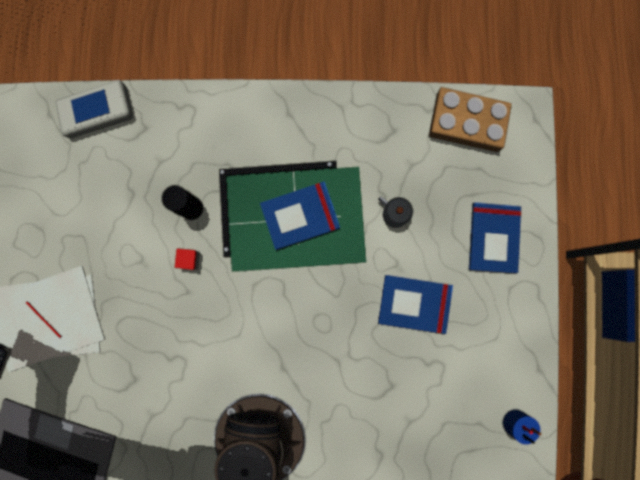

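View pics/scene1.png

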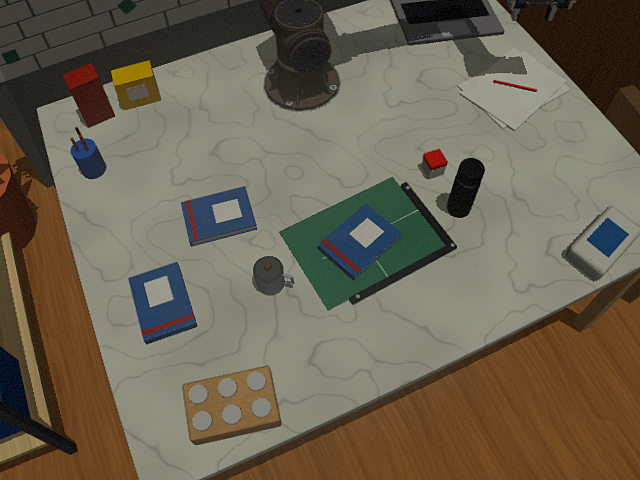

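The top view shows three blue reports, at (300,215) on the mat, (415,304) and (496,238), plus a scale with a blue panel at (90,106). The leftmost report is the one on the mat at (300,215), so I'm taking that one. I'll check it in a close crop.

```bash
python3 - <<'E'
from h import *
import pickle
c=pickle.load(open("top.pkl","rb"));save(c,"crop.png",(160,150,420,280),3)
E
```

```text
(no output)
```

View pics/crop.png

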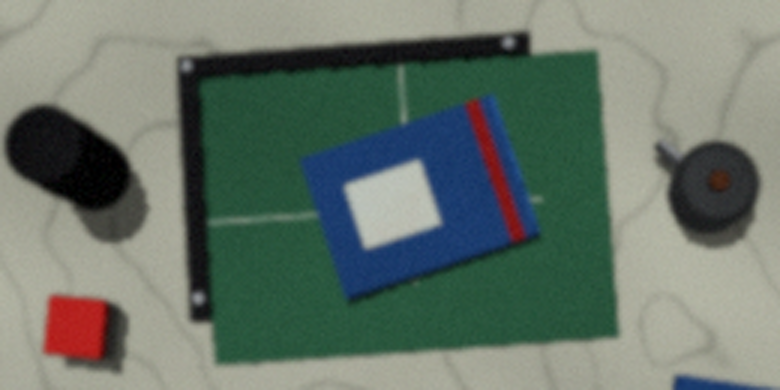

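The crop confirms it: blue cover, red band at the right end. Report top corners in crop pixels are (302,158), (493,96), (539,235) and (349,298). The visible green sheet corners are (216,363), (617,336) and (597,52).

```bash
cat >> h.py <<'E'
def fit(loc,w):
    loc=np.array(loc,float);w=np.array(w)[:,:2];a=loc-loc.mean(0);b=w-w.mean(0)
    th=np.arctan2((a[:,0]*b[:,1]-a[:,1]*b[:,0]).sum(),(a*b).sum())
    R=np.array([[np.cos(th),-np.sin(th)],[np.sin(th),np.cos(th)]]);t=w.mean(0)-R@loc.mean(0)
    return R,t,th,np.linalg.norm(loc@R.T+t-w,axis=1)*1e3
E
python3 - <<'E'
from h import *
import pickle
c=pickle.load(open("top.pkl","rb"))
p=lambda U,V:((U+.5)/3-.5+160,(V+.5)/3-.5+150)
Rm,tm,thm,e=fit([[-.26,0],[-.26,-.36],[0,-.36]],[onz(c,p(*q),0) for q in[(216,363),(617,336),(597,52)]]);print("mat",tm,np.degrees(thm),e)
Rr,tr,thr,e=fit([[.065,.09],[.065,-.09],[-.065,-.09],[-.065,.09]],[onz(c,p(*q),.024) for q in[(302,158),(493,96),(539,235),(349,298)]]);print("rep",tr,np.degrees(thr),e)
print("rep in mat",Rm.T@(tr-tm),np.degrees(thr-thm))
cor=tr+Rr@[.065,.09];print("corner in mat",Rm.T@(cor-tm))
for n,q,z in[("flask",(110,175),.05),("flasktop",(42,145),.187),("ink",(77,328),.062),("mug",(716,182),.1),("handle",(660,148),.06)]:
    w=onz(c,p(*q),z)[:2];print(n,w,Rm.T@(w-tm))
print("ink/bar end", onz(c,p(199,321),.014), Rm.T@(onz(c,p(213,318),.014)[:2]-tm))
print("inner corner",Rm.T@(onz(c,p(202,77),.014)[:2]-tm))
E
```

```text
mat [0.70135394 0.10395004] 4.616500173608468 [2.47898938 2.1810078  2.62020841]
rep [ 0.59148988 -0.09938205] 19.25370050698974 [1.38752328 1.74044108 2.33667182 2.74479876]
rep in mat [-0.12587301 -0.19382991] 14.637200333381273
corner in mat [-0.08572535 -0.09032549]
flask [0.60320756 0.17034454] [-0.09248414  0.07407851]
flasktop [0.60796773 0.1944621 ] [-0.08579829  0.09773469]
ink [0.46910206 0.19155591] [-0.22444734  0.10601467]
mug [ 0.59790894 -0.34937924] [-0.13959604 -0.44353269]
handle [ 0.6320539  -0.30589265] [-0.10206179 -0.40293537]
ink/bar end [0.47942127 0.09452553 0.014     ] [-0.22011813 -0.00408165]
inner corner [-0.00426947 -0.00466228]
```

The report is at mat (-126,-194) mm, turned 14.6°. I'll push with the open two-finger hand as a straightedge: first toward the back guide, then toward the side guide. First I bring the hand over to the near side.

Call:
{"name": "apply_moves", "arguments": {"targets": [[1,0.012,0.015,0,0,0,0],[1,0.0239,0.0299,0,0,0,0],[1,0.0239,0.0299,0,0,0,0],[1,0.0239,0.0299,0,0,0,0],[1,0.0239,0.0299,0,0,0,0],[1,0.0239,0.0299,0,0,0,0],[1,0.0239,0.0299,0,0,0,0],[1,0.0239,0.0299,0,0,0,0],[1,0.0239,0.0299,0,0,0,0],[1,0.0239,0.0299,0,0,0,0],[1,0.0239,0.0299,0,0,0,0],[1,0.0239,0.0299,0,0,0,0],[1,0.0239,0.0299,0,0,0,0],[1,0.0239,0.0299,0,0,0,0],[1,0.0239,0.0299,0,0,0,0],[1,0.0239,0.0299,0,0,0,0],[1,0.0239,0.0299,0,0,0,0],[1,0.0239,0.0299,0,0,0,0],[1,0.0239,0.0299,0,0,0,0],[1,0.012,0.015,0,0,0,0]]}}

```text
time_s: 1.77
tcp_pos: [0.4619, -0.0705, 0.2453]
eef_rot: [180.0, 0.0, -21.6]
contact_force: [-0.1, 0.0, 0.1]
gripper_width: 0.0874
gripper_force: 0.0
```

Call:
{"name": "apply_moves", "arguments": {"targets": [[1,0.012,0.015,0,0,0,-0.05],[1,0.012,0.015,0,0,0,-0.0727],[1,0,0,0,0,0,-0.0727],[1,0,0,0,0,0,-0.0727],[1,0,0,0,0,0,-0.0226],[1,0,0,0,0,0,0]]}}

```text
time_s: 2.27
tcp_pos: [0.4741, -0.1038, 0.2452]
eef_rot: [-180.0, 0.0, 4.7]
contact_force: [-0.3, -0.1, -0.1]
gripper_width: 0.0878
gripper_force: 0.0
```

Call:
{"name": "apply_moves", "arguments": {"targets": [[1,0,0,0.02,0,0,0],[1,0,0,0.035,0,0,0],[1,0,0,0.035,0,0,0],[1,0,0,0.035,0,0,0],[1,0,0,0.035,0,0,0],[1,0,0,0.03,0,0,0],[1,0,0,0.02,0,0,0],[1,0,0,0.01,0,0,0],[1,0,0,0,0,0,0]]}}

```text
time_s: 3.02
tcp_pos: [0.4726, -0.1038, 0.0231]
eef_rot: [180.0, 0.3, 4.5]
contact_force: [-0.1, 0.2, -0.0]
gripper_width: 0.0879
gripper_force: 0.0
```

Call:
{"name": "apply_moves", "arguments": {"targets": [[1,0.004,0,0,0,0,0],[1,0.006,0,0,0,0,0],[1,0.006,0,0,0,0,0],[1,0.006,0,0,0,0,0],[1,0.006,0,0,0,0,0],[1,0.006,0,0,0,0,0],[1,0.006,0,0,0,0,0],[1,0.006,0,0,0,0,0],[1,0.006,0,0,0,0,0],[1,0.006,0,0,0,0,0],[1,0.006,0,0,0,0,0],[1,0.006,0,0,0,0,0],[1,0.005,0,0,0,0,0],[1,0.004,0,0,0,0,0],[1,0.002,0,0,0,0,0]]}}

```text
time_s: 4.27
tcp_pos: [0.5555, -0.0971, 0.0255]
eef_rot: [180.0, 0.0, 4.6]
contact_force: [-3.8, 0.6, 2.9]
gripper_width: 0.0876
gripper_force: 1.8
```

```bash
python3 - <<'E'
from h import *
c=capture("top");a=c["frame"][150:290,160:420]
d=capture("scene");b=d["frame"][130:330,230:510]
import cv2
A=cv2.resize(a,None,fx=2.4,fy=2.4,interpolation=2)[:,:,::-1];B=cv2.resize(b,None,fx=1.25,fy=1.25,interpolation=2)[:,:,::-1]
o=np.zeros((A.shape[0]+B.shape[0],max(A.shape[1],B.shape[1]),3),np.uint8);o[:A.shape[0],:A.shape[1]]=A;o[A.shape[0]:,:B.shape[1]]=B
cv2.imwrite("pics/p2.png",o);print(o.shape)
E
```

```text
(586, 624, 3)
```

View pics/p2.png

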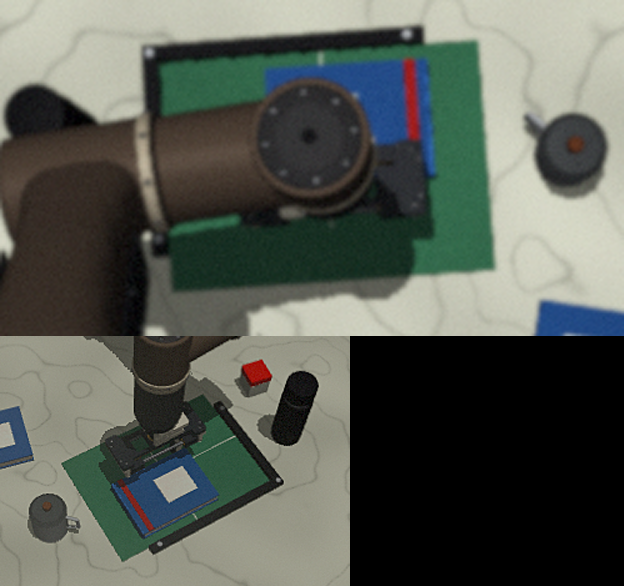

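The report (top edge around (265-430,65) in the upper crop) has squared up to the hand, with a gap of about 15 mm to the back guide. I'll push on in small steps.

Call:
{"name": "apply_moves", "arguments": {"targets": [[1,0.003,0,0,0,0,0],[1,0.003,0,0,0,0,0],[1,0.003,0,0,0,0,0],[1,0.002,0,0,0,0,0],[1,0.001,0,0,0,0,0],[1,0,0,0,0,0,0]]}}

```text
time_s: 4.87
tcp_pos: [0.5675, -0.0961, 0.0256]
eef_rot: [180.0, -0.0, 4.6]
contact_force: [-0.3, -0.4, -1.0]
gripper_width: 0.0874
gripper_force: 0.4
```

Call:
{"name": "apply_moves", "arguments": {"targets": [[1,0.001,0,0,0,0,0],[1,0.001,0,0,0,0,0],[1,0.001,0,0,0,0,0],[1,0,0,0,0,0,0]]}}

```text
time_s: 5.2
tcp_pos: [0.5705, -0.0958, 0.0255]
eef_rot: [180.0, -0.0, 4.6]
contact_force: [-0.1, -0.8, -1.0]
gripper_width: 0.0874
gripper_force: 0.5
```

Call:
{"name": "apply_moves", "arguments": {"targets": [[1,0.001,0,0,0,0,0],[1,0.001,0,0,0,0,0],[1,0,0,0,0,0,0]]}}

```text
time_s: 5.45
tcp_pos: [0.5725, -0.0957, 0.0256]
eef_rot: [-180.0, -0.0, 4.6]
contact_force: [-1.7, -0.5, -0.4]
gripper_width: 0.0873
gripper_force: 0.8
```

Call:
{"name": "apply_moves", "arguments": {"targets": [[1,0.001,0,0,0,0,0],[1,0.001,0,0,0,0,0],[1,0.001,0,0,0,0,0],[1,0,0,0,0,0,0]]}}

```text
time_s: 5.78
tcp_pos: [0.5755, -0.0954, 0.0256]
eef_rot: [180.0, -0.0, 4.6]
contact_force: [-1.7, 0.1, 0.8]
gripper_width: 0.0878
gripper_force: 0.7
```

Call:
{"name": "apply_moves", "arguments": {"targets": [[1,0.001,0,0,0,0,0],[1,0.001,0,0,0,0,0],[1,0,0,0,0,0,0]]}}

```text
time_s: 6.03
tcp_pos: [0.5763, -0.0954, 0.0255]
eef_rot: [180.0, 0.1, 4.6]
contact_force: [-5.4, -0.2, 3.1]
gripper_width: 0.088
gripper_force: 2.6
```

Call:
{"name": "apply_moves", "arguments": {"targets": [[1,0.001,0,0,0,0,0],[1,0,0,0,0,0,0]]}}

```text
time_s: 6.2
tcp_pos: [0.5763, -0.0954, 0.0253]
eef_rot: [180.0, 0.2, 4.6]
contact_force: [-9.1, -0.0, 5.1]
gripper_width: 0.0876
gripper_force: 3.8
```

Call:
{"name": "apply_moves", "arguments": {"targets": [[1,0.001,0,0,0,0,0],[1,0,0,0,0,0,0],[1,-0.004,0,0,0,0,0],[1,-0.015,0,0,0,0,0],[1,-0.02,0,0,0,0,0],[1,-0.01,0,-0.02,0,0,0],[1,0,0,-0.04,0,0,0],[1,0,0,-0.04,0,0,0],[1,0,0,-0.04,0,0,0],[1,0,0,-0.02,0,0,0],[1,0,0,0,0,0,0]]}}

```text
time_s: 7.12
tcp_pos: [0.5342, -0.0989, 0.192]
eef_rot: [180.0, -0.7, 4.7]
contact_force: [0.6, -0.3, -1.1]
gripper_width: 0.0874
gripper_force: 0.0
```

```bash
python3 - <<'E'
from h import *
c=capture("wrist");save(c,"w3.png")
import pickle;pickle.dump(c,open("w3.pkl","wb"))
E
```

```text
(no output)
```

View pics/w3.png

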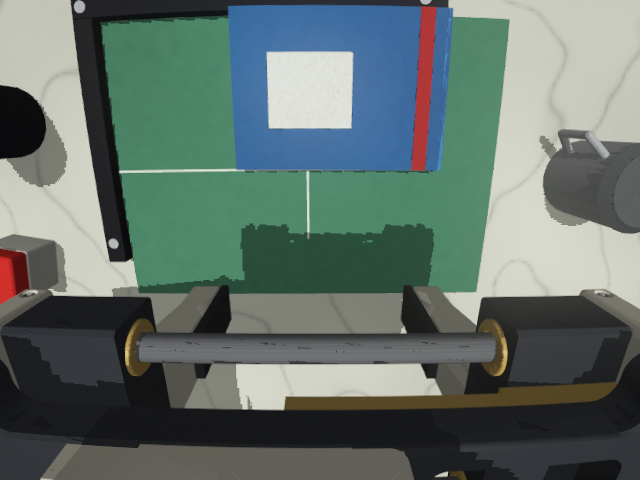

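The wrist view shows the report against the back bar, with top corners at (229,7), (452,9), (439,170) and (237,169). The side bar's inner face runs from (102,20) to (130,260), and the mug handle is at (560,135), clear to the right.

```bash
python3 - <<'E'
from h import *
import pickle
c=pickle.load(open("w3.pkl","rb"))
Rm,tm,thm,e=fit([[-.26,0],[-.26,-.36],[0,-.36]],[onz(c,q,0) for q in[(140,293),(475,292),(509,20)]]);print("mat",tm,np.degrees(thm),e)
Rr,tr,thr,e=fit([[.065,.09],[.065,-.09],[-.065,-.09],[-.065,.09]],[onz(c,q,.024) for q in[(229,7),(452,9),(439,170),(237,169)]]);print("rep",tr,np.degrees(thr),e)
print("rep in mat",Rm.T@(tr-tm))
w=onz(c,(560,133),.08)[:2];print("handle",w,Rm.T@(w-tm))
yaw=np.radians(get_state()["eef_rot"][2]);p=get_state()["tcp_pos"]
R=np.array([[np.cos(yaw),np.sin(yaw)],[np.sin(yaw),-np.cos(yaw)]])
tgt=tm+Rm@[-.068,-.31];print(tgt,p,R.T@(tgt-p[:2]),"rep right edge y",(Rm.T@(tr-tm))[1]-.09)
E
```

```text
mat [0.70056699 0.1061417 ] 4.909021186557037 [1.48460974 1.14504222 0.54919646]
rep [ 0.65339836 -0.10853558] 4.605760881437646 [1.44669698 1.35035164 1.33736141 1.4905275 ]
rep in mat [-0.06536635 -0.20985341]
handle [ 0.63493753 -0.26688309] [-0.09730987 -0.3660403 ]
[ 0.6593443  -0.20854019] [ 0.53281941 -0.0987451   0.18913267] [0.11718342 0.11971447] rep right edge y -0.2998534084596902
```

```bash
python3 - <<'E'
from h import *
import pickle
c=pickle.load(open("w3.pkl","rb"));T=np.array(c["T"])
tm=np.array([.701,.105]);th=np.radians(4.76);Rm=np.array([[np.cos(th),-np.sin(th)],[np.sin(th),np.cos(th)]])
P=[]
for v in range(110,235,1):
  for u in range(535,640,1):
    z=c["range_z"][v,u]
    if z>0:
      r=ray(c,(u,v));w=T[:3,:3]@(z*np.array([r[0],r[1],1]))+T[:3,3]
      if w[2]>.015:P.append(np.r_[Rm.T@(w[:2]-tm),w[2]])
P=np.array(P);print(len(P))
for lo in np.arange(.01,.11,.01):
  q=P[(P[:,2]>lo)&(P[:,2]<=lo+.01)]
  if len(q)>3:print(round(lo,2),len(q),"maxy",np.percentile(q[:,1],98).round(4),"at x",q[np.argmax(q[:,1]),0].round(3))
E
```

```text
7108
0.01 239 maxy -0.4099 at x -0.137
0.02 666 maxy -0.4021 at x -0.094
0.03 621 maxy -0.3991 at x -0.095
0.04 663 maxy -0.3994 at x -0.096
0.05 719 maxy -0.3999 at x -0.098
0.06 1030 maxy -0.4021 at x -0.096
0.07 1368 maxy -0.41 at x -0.135
0.08 1802 maxy -0.4151 at x -0.134
```

Call:
{"name": "apply_moves", "arguments": {"targets": [[0.5,0.0234,0.027,0,0,0,0],[0.5,0.0234,0.027,0,0,0,0],[0.5,0.0234,0.027,0,0,0,0],[0.5,0.0234,0.027,0,0,0,0],[0.5,0.0234,0.027,0,0,0,0],[0.5,0,0,0,0,0,0.077],[0.5,0,0,0,0,0,0.077],[0.5,0,0,0,0,0,0.077],[0.5,0,0,0,0,0,0.077],[0.5,0,0,0,0,0,0.077],[0.5,0,0,0,0,0,0.077],[0.5,0,0,0,0,0,0.077],[0.5,0,0,0,0,0,0.077],[0.5,0,0,0,0,0,0.077],[0.5,0,0,0,0,0,0.077],[0.5,0,0,0,0,0,0.077],[0.5,0,0,0,0,0,0.077],[0.5,0,0,0,0,0,0.077],[0.5,0,0,0,0,0,0]]}}

```text
time_s: 8.75
tcp_pos: [0.6578, -0.2241, 0.1842]
eef_rot: [179.9, 0.0, -85.8]
contact_force: [-0.2, 0.6, 1.0]
gripper_width: 0.0437
gripper_force: 0.0
```

```bash
python3 - <<'E'
from h import *
s=get_state();tm=np.array([.701,.105]);th=np.radians(4.76);Rm=np.array([[np.cos(th),-np.sin(th)],[np.sin(th),np.cos(th)]])
print(Rm.T@(s["tcp_pos"][:2]-tm),s["tcp_pos"],s["eef_rot"],s["gripper_width"],s["joints"].round())
E
```

```text
[-0.07034739 -0.32437037] [ 0.65781218 -0.22408921  0.1841929 ] [ 1.79949904e+02  1.45632039e-02 -8.57808976e+01] 0.04373251583615854 [ -3.  25.  -1.  -0. -64.   7.]
```

Call:
{"name": "apply_moves", "arguments": {"targets": [[0.5,0,0,0.02,0,0,-0.006],[0.5,0,0,0.035,0,0,0],[0.5,0,0,0.035,0,0,0],[0.5,0,0,0.035,0,0,0],[0.5,0,0,0.02,0,0,0],[0.5,0,0,0.01,0,0,0],[0.5,0,0,0.003,0,0,0],[0.5,0,0,0,0,0,0]]}}

```text
time_s: 9.42
tcp_pos: [0.6579, -0.2243, 0.0271]
eef_rot: [180.0, -0.0, -84.8]
contact_force: [-0.8, -0.3, 1.8]
gripper_width: 0.044
gripper_force: 0.0
```

Call:
{"name": "apply_moves", "arguments": {"targets": [[0.5,-0.005,0,0,0,0,0],[0.5,-0.006,0,0,0,0,0],[0.5,-0.005,0,0,0,0,0],[0.5,-0.006,0,0,0,0,0],[0.5,-0.006,0,0,0,0,0],[0.5,-0.006,0,0,0,0,0],[0.5,-0.006,0,0,0,0,0],[0.5,-0.006,0,0,0,0,0],[0.5,-0.006,0,0,0,0,0],[0.5,-0.006,0,0,0,0,0]]}}

```text
time_s: 10.25
tcp_pos: [0.6525, -0.1658, 0.0276]
eef_rot: [180.0, -0.0, -84.9]
contact_force: [1.2, -3.6, 3.4]
gripper_width: 0.0438
gripper_force: 1.8
```

Call:
{"name": "apply_moves", "arguments": {"targets": [[0.5,-0.006,0,0,0,0,0],[0.5,-0.006,0,0,0,0,0],[0.5,-0.006,0,0,0,0,0],[0.5,-0.006,0,0,0,0,0],[0.5,-0.006,0,0,0,0,0],[0.5,-0.006,0,0,0,0,0],[0.5,-0.006,0,0,0,0,0],[0.5,-0.006,0,0,0,0,0],[0.5,-0.006,0,0,0,0,0],[0.5,-0.004,0,0,0,0,0],[0.5,-0.002,0,0,0,0,0],[0.5,0,0,0,0,0,0]]}}

```text
time_s: 11.25
tcp_pos: [0.6471, -0.1058, 0.0273]
eef_rot: [180.0, 0.0, -84.9]
contact_force: [-0.9, -0.6, 0.1]
gripper_width: 0.0438
gripper_force: 0.0
```

Call:
{"name": "apply_moves", "arguments": {"targets": [[0.5,-0.003,0,0,0,0,0.003],[0.5,-0.003,0,0,0,0,0],[0.5,-0.003,0,0,0,0,0],[0.5,-0.003,0,0,0,0,0],[0.5,-0.001,0,0,0,0,0],[0.5,0,0,0,0,0,0]]}}

```text
time_s: 11.75
tcp_pos: [0.6461, -0.0932, 0.0274]
eef_rot: [180.0, 0.0, -85.2]
contact_force: [-0.4, -0.1, -0.1]
gripper_width: 0.0441
gripper_force: 0.0
```

Call:
{"name": "apply_moves", "arguments": {"targets": [[0.5,-0.001,0,0,0,0,0],[0.5,-0.001,0,0,0,0,0],[0.5,0,0,0,0,0,0]]}}

```text
time_s: 12.0
tcp_pos: [0.646, -0.0916, 0.0275]
eef_rot: [180.0, 0.0, -85.2]
contact_force: [-0.5, 1.3, -0.4]
gripper_width: 0.0438
gripper_force: 0.0
```

Call:
{"name": "apply_moves", "arguments": {"targets": [[0.5,-0.001,0,0,0,0,0],[0.5,-0.001,0,0,0,0,0],[0.5,0,0,0,0,0,0]]}}

```text
time_s: 12.25
tcp_pos: [0.6462, -0.0908, 0.0278]
eef_rot: [-180.0, -0.1, -85.2]
contact_force: [1.5, -7.4, -0.4]
gripper_width: 0.0437
gripper_force: 3.6
```

Call:
{"name": "apply_moves", "arguments": {"targets": [[0.5,-0.001,0,0,0,0,0],[0.5,-0.0005,0,0,0,0,0],[0.5,0,0,0,0,0,0]]}}

```text
time_s: 12.5
tcp_pos: [0.6463, -0.0906, 0.0281]
eef_rot: [-180.0, -0.1, -85.2]
contact_force: [1.9, -14.0, -1.1]
gripper_width: 0.0435
gripper_force: 7.0
```

Call:
{"name": "apply_moves", "arguments": {"targets": [[0.5,0.005,0,0,0,0,0],[0.5,0.02,0,0,0,0,0],[0.5,0.03,0,0,0,0,0],[0.5,0.02,0,-0.02,0,0,0],[0.5,0,0,-0.04,0,0,0],[0.5,0,0,-0.04,0,0,0],[0.5,0,0,-0.04,0,0,0],[0.5,0,0,-0.04,0,0,0],[0.5,0,0,-0.03,0,0,0],[0.5,0,0,0,0,0,0]]}}

```text
time_s: 13.33
tcp_pos: [0.6552, -0.1635, 0.2463]
eef_rot: [-179.3, -0.1, -85.1]
contact_force: [0.6, 0.4, 0.6]
gripper_width: 0.0436
gripper_force: 0.0
```

```bash
python3 - <<'E'
from h import *
c=capture("wrist");save(c,"w4.png")
import pickle;pickle.dump(c,open("w4.pkl","wb"))
c=capture("top");save(c,"t4.png",(160,150,420,280),3)
E
```

```text
(no output)
```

View pics/w4.png

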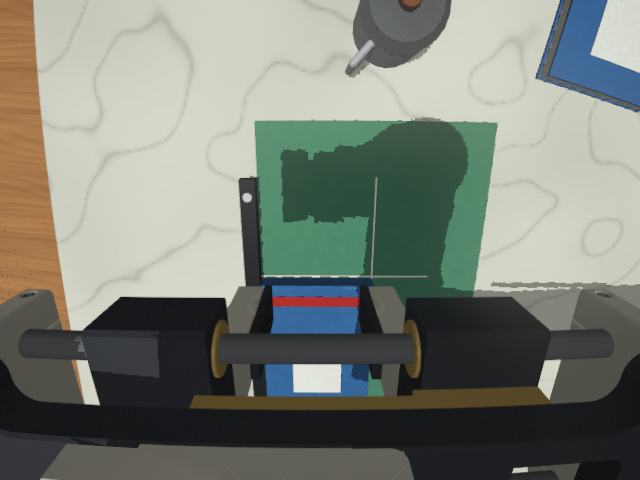

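The wrist camera now looks toward the mug, which hasn't moved. I'll swing the hand back to the near side to inspect the corner and true up the back edge.

Call:
{"name": "apply_moves", "arguments": {"targets": [[0.8,-0.0275,0.0235,0,0,0,0],[0.8,-0.0275,0.0235,0,0,0,0],[0.8,-0.0275,0.0235,0,0,0,0],[0.8,-0.0275,0.0235,0,0,0,0],[0.8,-0.0275,0.0235,0,0,0,0],[0.8,-0.0275,0.0235,0,0,0,0],[0.8,0,0,0,0,0,-0.077],[0.8,0,0,0,0,0,-0.077],[0.8,0,0,0,0,0,-0.077],[0.8,0,0,0,0,0,-0.077],[0.8,0,0,0,0,0,-0.077],[0.8,0,0,0,0,0,-0.077],[0.8,0,0,0,0,0,-0.077],[0.8,0,0,0,0,0,-0.077],[0.8,0,0,0,0,0,-0.077],[0.8,0,0,0,0,0,-0.077],[0.8,0,0,0,0,0,-0.077],[0.8,0,0,0,0,0,-0.077],[0.8,0,0,0,0,0,-0.074],[0.8,0,0,0,0,0,0]]}}

```text
time_s: 15.1
tcp_pos: [0.4969, -0.0104, 0.2362]
eef_rot: [180.0, 0.1, 4.9]
contact_force: [0.7, -0.5, -0.2]
gripper_width: 0.0698
gripper_force: 0.0
```

```bash
python3 - <<'E'
from h import *
c=capture("wrist");save(c,"w5.png")
import pickle;pickle.dump(c,open("w5.pkl","wb"))
s=get_state();tm=np.array([.701,.105]);th=np.radians(4.76);Rm=np.array([[np.cos(th),-np.sin(th)],[np.sin(th),np.cos(th)]])
print(Rm.T@(s["tcp_pos"][:2]-tm),s["tcp_pos"],s["eef_rot"])
E
```

```text
[-0.21285952 -0.09805132] [ 0.49701113 -0.01037668  0.23634735] [1.79992380e+02 1.27832258e-01 4.51551306e+00]
```

View pics/w5.png

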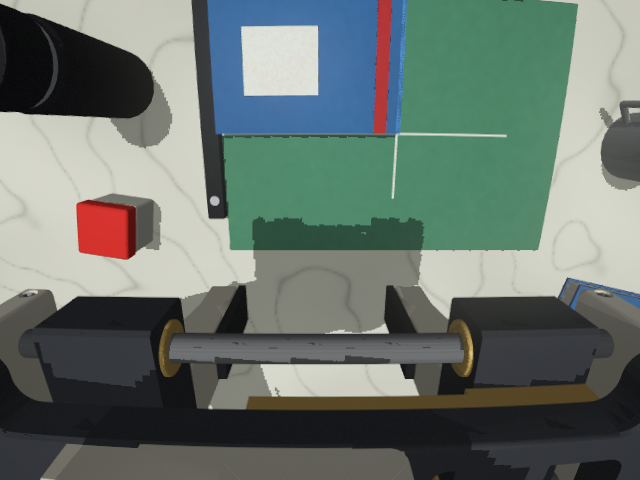

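The report lies along the side bar (left edge around x=217, near edge around y=134). Next is a gentle truing push toward the back guide.

Call:
{"name": "apply_moves", "arguments": {"targets": [[0.8,0,0,0.03,0,0,0],[0.8,0,0,0.035,0,0,0],[0.8,0,0,0.035,0,0,0],[0.8,0,0,0.035,0,0,0],[0.8,0,0,0.035,0,0,0],[0.8,0,0,0.025,0,0,0],[0.8,0,0,0.01,0,0,0],[0.8,0,0,0.004,0,0,0],[0.8,0.01,0,0,0,0,0],[0.8,0.015,0,0,0,0,0],[0.8,0.015,0,0,0,0,0],[0.8,0.01,0,0,0,0,0],[0.8,0.006,0,0,0,0,0],[0.8,0.004,0,0,0,0,0],[0.8,0,0,0,0,0,0]]}}

```text
time_s: 16.4
tcp_pos: [0.5583, -0.0054, 0.0289]
eef_rot: [-180.0, -0.0, 4.6]
contact_force: [-0.9, 0.2, -0.2]
gripper_width: 0.0701
gripper_force: 0.0
```

Call:
{"name": "apply_moves", "arguments": {"targets": [[0.8,0.003,0,0,0,0,0],[0.8,0.002,0,0,0,0,0],[0.8,0.001,0,0,0,0,0],[0.8,0.001,0,0,0,0,0],[0.8,0,0,0,0,0,0]]}}

```text
time_s: 16.82
tcp_pos: [0.5645, -0.0049, 0.0286]
eef_rot: [-180.0, -0.0, 4.6]
contact_force: [0.7, -0.1, 0.0]
gripper_width: 0.0698
gripper_force: 0.0
```

Call:
{"name": "apply_moves", "arguments": {"targets": [[0.8,0.001,0,0,0,0,0],[0.8,0.001,0,0,0,0,0],[0.8,0.001,0,0,0,0,0],[0.8,0,0,0,0,0,0]]}}

```text
time_s: 17.15
tcp_pos: [0.567, -0.0048, 0.0284]
eef_rot: [180.0, 0.1, 4.6]
contact_force: [-1.9, -0.0, 2.3]
gripper_width: 0.0698
gripper_force: 1.1
```

Call:
{"name": "apply_moves", "arguments": {"targets": [[0.8,0.001,0,0,0,0,0],[0.8,0.001,0,0,0,0,0],[0.8,0,0,0,0,0,0]]}}

```text
time_s: 17.4
tcp_pos: [0.5684, -0.0048, 0.0283]
eef_rot: [180.0, 0.1, 4.6]
contact_force: [-5.8, 0.8, 3.1]
gripper_width: 0.07
gripper_force: 2.5
```

Call:
{"name": "apply_moves", "arguments": {"targets": [[0.8,0.001,0,0,0,0,0],[0.8,0.001,0,0,0,0,0],[0.8,0,0,0,0,0,0]]}}

```text
time_s: 17.65
tcp_pos: [0.5686, -0.005, 0.0281]
eef_rot: [180.0, 0.3, 4.6]
contact_force: [-10.6, 1.0, 7.1]
gripper_width: 0.0699
gripper_force: 5.2
```

Firmly seated, with force rising while nothing moves. I'll withdraw and inspect.

Call:
{"name": "apply_moves", "arguments": {"targets": [[0.8,-0.004,0,0,0,0,0],[0.8,-0.015,0,0,0,0,0],[0.8,-0.03,0,0,0,0,0],[0.8,-0.03,0,0,0,0,0],[0.8,-0.02,0,-0.02,0,0,0],[0.8,-0.01,0,-0.04,0,0,0],[0.8,0,0,-0.04,0,0,0],[0.8,0,0,-0.04,0,0,0],[0.8,0,0,-0.02,0,0,0],[0.8,0,0,0,0,0,0],[0.8,0,0,0,0,0,0]]}}

```text
time_s: 18.57
tcp_pos: [0.4641, -0.0127, 0.1903]
eef_rot: [-179.9, -0.3, 4.6]
contact_force: [-0.1, -0.3, -1.6]
gripper_width: 0.0701
gripper_force: 0.0
```

```bash
python3 - <<'E'
from h import *
import pickle
c=capture("wrist");pickle.dump(c,open("w6.pkl","wb"));d=capture("scene")
A=cv2.resize(c["frame"][0:260,110:510,::-1],None,fx=2,fy=2,interpolation=2)[:330]
B=cv2.resize(d["frame"][165:310,265:475,::-1],None,fx=1.85,fy=1.85,interpolation=2)
o=np.zeros((600,800,3),np.uint8);o[:330,:A.shape[1]]=A;o[330:330+B.shape[0],:B.shape[1]]=B[:270]
t=capture("top");C=cv2.resize(t["frame"][150:280,200:400,::-1],None,fx=2,fy=2,interpolation=2);o[330:590,400:800]=C
cv2.imwrite("pics/f6.png",o)
E
```

```text
(no output)
```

View pics/f6.png

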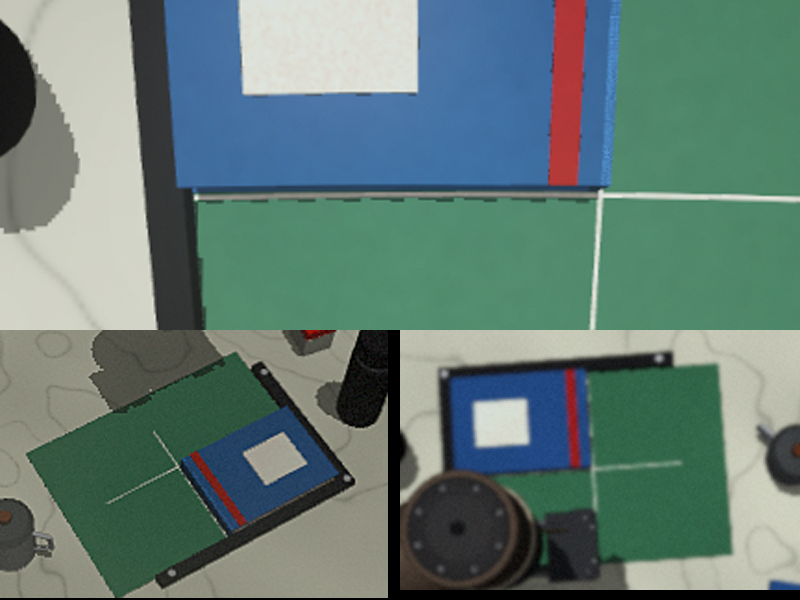

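The report sits square in the corner: its near and right edges lie on the mat's white lines, and both bars touch it. The mug, flask and ink box haven't moved, and the hand is clear.

```bash
python3 -c "
from plant import close_job;print(close_job())"
```

```text
the job is handed in; nothing more can be done
None
```

I slid the blue report flat and square into the corner against both guides in about 19 s and handed the job in. The mug, flask and ink box look unmoved, and the hand is clear.

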